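# Take the last tape roll off its spindle and scan the reorder label beneath it

## Robot

A 6-joint arm with a two-finger parallel gripper is mounted at the origin on a cart in front of the work surface, level with it; the furniture and walls round the work are solid. World frame = base frame: x ahead of the robot, y to its left, z up, the work surface at z = 0. Lengths are in m, angles in rad, forces in N, time in s.
With the tool pointing down it reaches from about 0.35 to 0.975 m from the base axis. Payload 7.1 kg.
Tool frame: the origin (TCP) lies midway between the tips of the shut fingers; the grasp point (between the pads) lies 19 mm behind it; z points along the fingers, y is the line along which they close (so a half turn about z gives the same grasp; the last joint's range is limited). The gripper opens to 88 mm and grips with 3 to 60 N. Pads are 20 mm wide; open, the fingers measure 115 mm over their backs; the gripper's body (75 mm by 178 mm) begins 61 mm behind the grasp point.
Start: joints at [1.291, 0.423, 1.63, -0, 1.089, -0.019], TCP at [0.161, 0.604, 0.223] pointing down, gripper open.
Joint ranges: [-3, 3], [-0.9, 2.11], [0.09, 2.58], [-1.31, 4.45], [0.11, 2.69], [-2.54, 2.54]. Speed limits (rad/s): [2.39, 2.39, 3.01, 3.14, 3.14, 3.14].

## Interface

Orientations are given as a unit quaternion [w, x, y, z].
In Python, from station import move_pose, movel, movej, command_gripper, wait, inverse_kinematics, read_camera, camera_info, MotionError, job_done, get_time, get_joint_pos, get_qvel, get_effort, get_tcp_pos, get_ee_rot, get_ft_force, get_ft_torque, get_grip_width, get_finger_force gives the robot as it stands. Calls block until the motion is done:
- move_pose(position, orientation): joint-space move of the TCP to a pose.
- movel(position, frame=None, v=0.15, until_force=None): straight line of the TCP; frame=None keeps the orientation; v is the mean speed in m/s. With until_force (N) it stops when the force on the tool has changed by that much, and returns True; else False.
- movej(angles): joint-space move.
- command_gripper(opening): opening from 0.0 (shut) to 1.0 (fully open); the grip force is fixed at half the most; returns when the fingers have stopped.
- wait(seconds).
- inverse_kinematics(position, orientation): joint angles nearest the present ones, or None.
- read_camera(name): name is "scene" or "top"; returns the picture (400x640x3 uint8, red, green, blue); there is no depth.
- camera_info(name): a dict with "intrinsics" (3x3 intrinsics, pixels), "T" (4x4, takes a point from camera to world coordinates). Camera axes: x right, y up, looking along -z (the intrinsics and any distortion apply to the point x, -y, -z); pixel columns grow to the right and rows downward; lengths in m; the calibration is good to about 2 mm. A picture is of the moment at which its call begins. camera_info takes no time and is no camera call.
A pose or a line that the arm cannot do raises MotionError and nothing moves.
- job_done(): hands the job in; it is judged then, once.
Readings, each from a call of its own:
- get_time(): time.
- get_joint_pos(): joint angles.
- get_qvel(): joint speeds.
- get_effort(): joint torques, N m.
- get_tcp_pos(): TCP position.
- get_ee_rot(): TCP orientation.
- get_ft_force(): force on the tool from outside, world axes, zero at the start.
- get_ft_torque(): the same for the moment, N m.
- get_grip_width(): opening from 0.0 (shut) to 1.0 (fully open).
- get_finger_force(): force on a finger pad.
Only numpy, scipy, OpenCV 4.12 (cv2) and the standard library are available. Lean on these libraries where they do the work, as an engineer would, in place of code of your own. Each camera call takes 0.05 s, during which the arm holds its last target. There are 200 camera calls.

## Task

Lift the roll of tape off the spindle of its stand and lay it flat on the middle of the small plywood offcut: that uncovers the bar label on the stand. Then take the hand scanner out of its cradle, point its window squarely down at the middle of the label from about 10 cm away without touching the stand, hold it still there for two seconds, and put it back level in its cradle, facing the same way as before. Leave the nail jar and the hole saw where they are.

Things in the scene. Friction and masses are not known exactly. Their poses are not given: they have to be found in the camera images.
- tape_roll_center (a point): Centre (half-way up) of the loose roll of wide tape, a plain cream ring with a card core: 66 mm outside diameter, 42 mm bore, 45 mm high, 0.08 to 0.17 kg. Its z axis is the axis of the ring. It starts over the spindle, resting on the base of the stand, and covers most of the label.
- tape_roll: The same roll; this origin is the centre of its underside, 22.5 mm below its centre.
- spindle_tip (a point): Top of the spindle of the tape stand (the stand is fixed to the table): an upright steel pin 18 mm in diameter with a 32 mm foot and a tapered tip, on a plywood base 100x100x10 mm. The tip is 72 mm above the table, 62 mm above the top of the base. Axes are those of the stand, z up.
- label (a point): Centre of the printed bar label, 24 mm (x) by 40 mm (y), lying flat on top of the stand's base, 10.6 mm above the table and 30 mm from the spindle's axis towards the stand's -x. z is the label's outward normal (straight up).
- offcut: Loose plywood offcut lying flat on the table, 91x124x22 mm (x, y, z); the origin is the centre of its underside, z up, so its top is 22 mm higher.
- scanner_grip (a point): Centre of the handle of the loose hand scanner, the place to grasp across y: a grey bar 125 mm long (x), 34 mm wide (y), 30 mm high (z), 0.11 to 0.22 kg. +x points to the black head (44 mm wide), which bends downward at 60 degrees below the bar; z is up as it lies in the cradle. In the cradle 70 mm of the bar between the forks is free for the fingers; this point then is 75 mm above the table.
- scanner_window (a point): Centre of the glass window at the end of the scanner's head; in the axes of the handle it lies 81 mm along +x and 36.4 mm below the centre of the handle. Its z axis is the line of sight, out of the window: in the axes of the handle the direction (0.5, 0, -0.866). Its y axis is the handle's y axis.
- scanner: The same scanner; this origin is the centre of the underside of the handle, 15 mm below the handle's centre.
- cradle_seat (a point): Seat of the scanner's cradle (fixed to the table): point midway between its two forks at the height of their rubber saddles, 60 mm above the table; the underside of the handle rests there with its centre over this point and its +x along this x. The forks stand 42 mm to either side along x (each 12 mm thick), their prongs 41 mm apart inside at the saddle, spreading to 58 mm at their tips 23 mm above it. Cradle base 130x80x8 mm.
- nail_jar: Bystander: clear jar with black lid, 62 mm wide, 80 mm high, origin under its centre.
- hole_saw: Bystander: hole saw on its arbor standing on its cup, 39 mm wide, 64 mm high, origin under its centre.
- tape_stand: The fixed stand that carries the spindle and the label; origin at the centre of its underside, under the spindle, z up.
Not all that is in view belongs to the job. There is more than one size of the part that bears cradle_seat; the job needs the larger.

How it is judged:
On the way, in this order (a step that is already met when the one before it is completed fails the run):
1. the roll is lifted clear off the top of the spindle (z of tape_roll_center in the frame of spindle_tip above 0.0235 m).
2. the roll lies flat on the middle of the offcut, let go (horizontal distance between tape_roll_center and offcut below 0.03 m and z of tape_roll_center in the frame of offcut between 0.04 and 0.049 m and angle between tape_roll_center's own z axis and vertical below 0.1 rad and contact force between the fingers and tape_roll below 0.1 N and linear speed of tape_roll below 0.02 m/s), for 0.2 s.
3. the scanner is lifted out of its cradle (z of scanner_grip in the frame of cradle_seat above 0.045 m), for 0.1 s.
4. the scanner is aimed at the label and held steady for a second: line of sight within 12 mm of the label's centre (each way), window 75 to 130 mm from it, within 25 degrees of the label's normal (x of label in the frame of scanner_window between -0.012 and 0.012 m and y of label in the frame of scanner_window between -0.012 and 0.012 m and z of label in the frame of scanner_window between 0.075 and 0.13 m and angle between the z axis of scanner_window and the z axis of label, either way round below 0.436 rad and linear speed of scanner below 0.02 m/s and angular speed of scanner below 0.15 rad/s), for 1 s.
At the end, for the whole second after the job is handed in: The scanner rests level in both forks of its cradle, facing as before (handle centre within 15 mm of the seat along and 8 mm across, within 0.15 rad), released; the roll lies flat on the offcut, its centre within 30 mm of the offcut's centre, released; both at rest (all of step 2 and x of scanner_grip in the frame of cradle_seat between -0.015 and 0.015 m and y of scanner_grip in the frame of cradle_seat between -0.008 and 0.008 m and z of scanner_grip in the frame of cradle_seat between 0.01 and 0.02 m and angle between the x axis of scanner_grip and the x axis of cradle_seat, either way round below 0.15 rad and x of scanner_window in the frame of cradle_seat above 0.05 m and angle between scanner_grip's own z axis and vertical below 0.1 rad and contact force between the fingers and scanner below 0.1 N and linear speed of scanner below 0.02 m/s); the robot touches nothing.
It fails at once if the scanner touches the stand (contact force between scanner and tape_stand above 1 N).
It fails at once if the nail jar or the hole saw is moved by more than 30 mm (distance of any of nail_jar, hole_saw from where it was at the start of the episode above 0.03 m).
It also fails if it takes over 64 s, if anything falls off the work surface, if the arm or the gripper's body presses on something with over 40 N, if the wrist force passes 120 N, or if a joint passes its speed limit or range.

## Working session

There is one attempt and no reset: what is moved stays moved. The work goes in short steps, each a Python script; the robot and the scene stay as the last script left them, time stands still between calls to the robot, and variables do not carry over. Pictures are saved under pics/ and viewed, at most 11 in all, crops included, and the job is handed in when it is done.

```bash
mkdir -p pics; ls
python3 - <<'E'
from station import *
import cv2, numpy as np
for n in("scene","top"):
    im=read_camera(n); cv2.imwrite(f"pics/{n}0.png",im[:,:,::-1])
    c=camera_info(n); print(n,{k:np.round(np.array(v),4).tolist() if not isinstance(v,str) else v for k,v in c.items()})
print(get_ee_rot(),get_time())
E
```

```text
pics
scene {'intrinsics': [[449.9246, 0.0, 315.5402], [0.0, 449.9246, 195.5881], [0.0, 0.0, 1.0]], 'T': [[-0.8917, 0.3013, -0.3377, 0.1918], [-0.4526, -0.5938, 0.6653, 0.3225], [-0.0, 0.7461, 0.6658, 0.8265], [0.0, 0.0, 0.0, 1.0]]}
top {'intrinsics': [[400.396, 0.0, 322.7385], [0.0, 400.396, 196.5178], [0.0, 0.0, 1.0]], 'T': [[-0.0838, 0.9758, -0.2018, 0.3731], [-0.9965, -0.0825, 0.0147, -0.4474], [-0.0023, 0.2023, 0.9793, 1.0962], [0.0, 0.0, 0.0, 1.0]]}
[-1.05072787e-04  1.30026885e-01  9.91510232e-01 -6.76413094e-04] 0.1
```

View pics/top0.png

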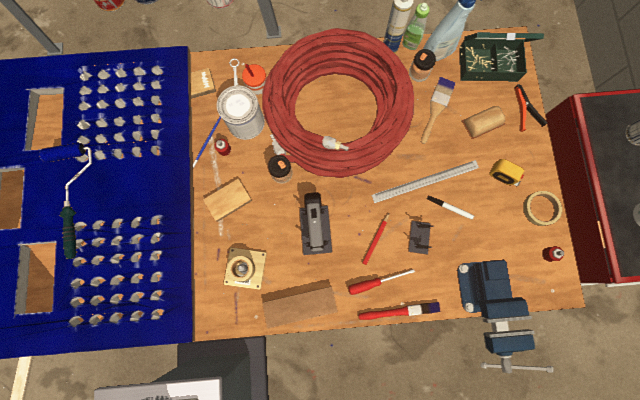

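View pics/scene0.png

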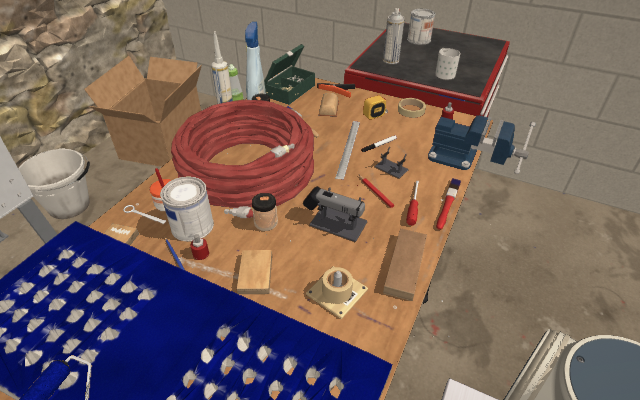

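The top view shows these candidates:
- **Cradle:** large one holding the scanner at (315,222); small empty one at (420,235), not wanted.
- **Tape:** ring on the spindle at (242,268); loose thin ring at (543,208), not wanted.
- **Offcut:** light board at (227,198); brown block at (300,303) and small tray at (202,82) look wrong.

Next I'll take a close crop of both views.

```bash
cat > geo.py <<'E'
import numpy as np
from station import camera_info
def ray(n,uv,z):
    c=camera_info(n);K=np.array(c["intrinsics"]);T=np.array(c["T"])
    d=np.linalg.inv(K)@[uv[0],uv[1],1];d=T[:3,:3]@(d*[1,-1,-1]);o=T[:3,3]
    return o+d*(z-o[2])/d[2]
def proj(n,p):
    c=camera_info(n);K=np.array(c["intrinsics"]);T=np.array(c["T"])
    q=T[:3,:3].T@(np.array(p,float)-T[:3,3])
    h=K@(q*[1,-1,-1]);return h[:2]/h[2]
E
python3 - <<'E'
import cv2
from geo import *
for n,uv,z in [("top",(242,268),.055),("scene",(337,281),.055),("top",(227,198),.022),("scene",(254,272),.022),("top",(315,222),.075),("top",(300,303),.05),("top",(279,167),.08),("top",(222,147),.06)]: print(n,uv,ray(n,uv,z).round(3))
a=cv2.imread("pics/top0.png")[175:295,195:345]; cv2.imwrite("pics/topc.png",cv2.resize(a,None,fx=5,fy=5,interpolation=cv2.INTER_CUBIC))
b=cv2.imread("pics/scene0.png")[175:325,225:385]; cv2.imwrite("pics/scenec.png",cv2.resize(b,None,fx=4,fy=4,interpolation=cv2.INTER_CUBIC))
E
```

```text
top (242, 268) [ 0.419 -0.241  0.055]
scene (337, 281) [ 0.419 -0.226  0.055]
top (227, 198) [ 0.612 -0.202  0.022]
scene (254, 272) [ 0.606 -0.188  0.022]
top (315, 222) [ 0.519 -0.437  0.075]
top (300, 303) [ 0.319 -0.383  0.05 ]
top (279, 167) [ 0.671 -0.355  0.08 ]
top (222, 147) [ 0.746 -0.202  0.06 ]
```

View pics/topc.png

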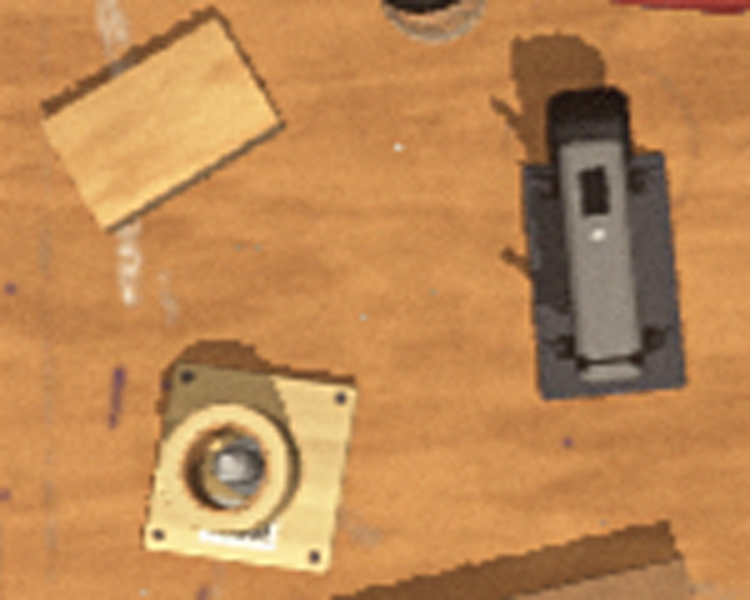

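View pics/scenec.png

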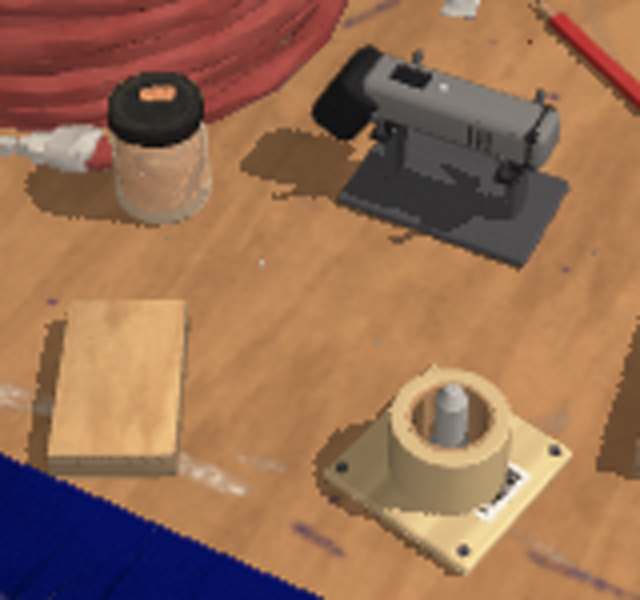

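The crops confirm the choices. The offcut is at top-crop (162,125). The roll sits on the spindle, with the label strip at (240,535) on the −x side of the stand. The scanner is in the large cradle with its black head up-image (+x), at (590,110). The jar is nearby at (435,10). Next I'll fit the rectangle models using both cameras.

```bash
cat > fit.py <<'E'
from geo import *
from scipy.optimize import least_squares
T=lambda u,v:("top",np.array([195+(u+.5)/5-.5,175+(v+.5)/5-.5]))
S=lambda u,v:("scene",np.array([225+(u+.5)/4-.5,175+(v+.5)/4-.5]))
def fit(name,lx,ly,z,obs,x0):
    # obs: (sx,sy,(cam,uv))
    def f(p):
        c,s=np.cos(p[2]),np.sin(p[2]);r=[]
        for sx,sy,(n,uv) in obs:
            a,b=sx*lx/2,sy*ly/2
            w=ray(n,uv,z)[:2]
            r+=list(w-[p[0]+c*a-s*b,p[1]+s*a+c*b])
        return np.array(r)
    for cam in ("both","top","scene"):
        keep=obs
        o=[q for q in obs if cam=="both" or q[2][0]==cam]
        obs_,obs=obs,o
        q=least_squares(f,x0); obs=obs_
        print(name,cam,q.x.round(4),"mm res",(q.fun.reshape(-1,2)*1000).round(1).tolist())
fit("stand",.1,.1,.01,[(1,1,T(177,362)),(1,-1,T(356,380)),(-1,-1,T(327,572)),(-1,1,T(145,548)),
 (1,1,S(325,476)),(1,-1,S(433,365)),(-1,-1,S(571,453)),(-1,1,S(464,573))],[.42,-.23,-.1])
fit("cradle",.13,.08,.008,[(1,1,T(523,166)),(1,-1,T(664,152)),(-1,-1,T(686,386)),(-1,1,T(544,400)),
 (1,1,S(337,197)),(-1,1,S(520,265)),(-1,-1,S(570,182))],[.52,-.43,0])
# offcut: x short(91), y long(124)
fit("offcut",.091,.124,.022,[(1,1,T(40,115)),(1,-1,T(213,20)),(-1,-1,T(284,125)),(-1,1,T(108,230)),
 (1,-1,S(70,300)),(-1,-1,S(187,300)),(-1,1,S(180,457)),(1,1,S(48,457))],[.61,-.2,-.5])
for n,uv in [T(560,140),T(578,355),T(623,140),T(641,355)]: print("bar",ray(n,uv,.09).round(4))
for n,uv in [T(236,466)]: print("tip top",ray(n,uv,.072).round(4))
for n,uv in [S(453,388)]: print("tip scene",ray(n,uv,.072).round(4))
for n,uv in [T(230,470)]: print("roll top",ray(n,uv,.055).round(4))
for n,uv in [S(450,410)]: print("roll scene",ray(n,uv,.055).round(4))
E
python3 fit.py
```

```text
stand both [ 0.4217 -0.237  -0.2091] mm res [[-1.7, -4.0], [1.3, -2.0], [-0.4, -1.9], [-0.6, -4.2], [-2.1, 2.3], [-1.0, 3.0], [2.1, 4.1], [2.4, 2.8]]
stand top [ 0.4213 -0.24   -0.2026] mm res [[-1.1, -1.3], [1.3, 0.8], [-0.3, 1.5], [0.1, -0.9]]
stand scene [ 0.422  -0.2339 -0.2158] mm res [[-2.7, -0.4], [-0.9, 0.3], [2.0, 0.6], [1.6, -0.5]]
cradle both [ 0.5084 -0.4338  0.0006] mm res [[-2.3, -2.6], [-1.0, -0.8], [0.1, -1.5], [-0.9, -4.6], [-0.4, 2.8], [2.4, 3.9], [2.1, 2.9]]
cradle top [ 0.5074 -0.4362  0.0121] mm res [[-0.8, -1.0], [-0.5, 0.8], [0.6, 1.6], [0.6, -1.5]]
cradle scene [ 5.098e-01 -4.306e-01  5.000e-04] mm res [[-1.7, -0.5], [1.0, 0.7], [0.7, -0.3]]
offcut both [ 0.6098 -0.1994  0.4809] mm res [[-2.3, -11.9], [-14.0, 1.4], [4.2, 7.1], [11.6, -5.0], [-11.0, 1.9], [8.0, 12.7], [10.1, 1.7], [-6.5, -7.9]]
offcut top [ 0.6097 -0.2015  0.4731] mm res [[-2.8, -9.7], [-13.6, 4.0], [4.9, 9.1], [11.5, -3.5]]
offcut scene [ 0.6099 -0.1973  0.4886] mm res [[-11.4, -0.7], [7.2, 10.7], [10.2, 0.1], [-6.0, -10.1]]
bar [ 0.5681 -0.42    0.09  ]
bar [ 0.4581 -0.4207  0.09  ]
bar [ 0.5654 -0.4522  0.09  ]
bar [ 0.4554 -0.4522  0.09  ]
tip top [ 0.4185 -0.2441  0.072 ]
tip scene [ 0.4228 -0.2372  0.072 ]
roll top [ 0.4175 -0.2376  0.055 ]
roll scene [ 0.4232 -0.2356  0.055 ]
```

The stand and cradle fits are within about 3 mm, with the two cameras about 5 mm apart in y. But the light board measures about 106x68 mm, not 124x91. I'll check the other plywood-like pieces before committing.

Run:
```python
import cv2,numpy as np
t=cv2.imread("pics/top0.png");s=cv2.imread("pics/scene0.png")
r=lambda a:cv2.resize(a,(400,300),interpolation=cv2.INTER_CUBIC)
o=np.vstack([np.hstack([r(t[60:120,180:260]),r(t[270:345,250:350])]),np.hstack([r(s[195:270,80:180]),r(s[225:312,370:486])])])
cv2.imwrite("pics/cand.png",o)
```

```text
(no output)
```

View pics/cand.png

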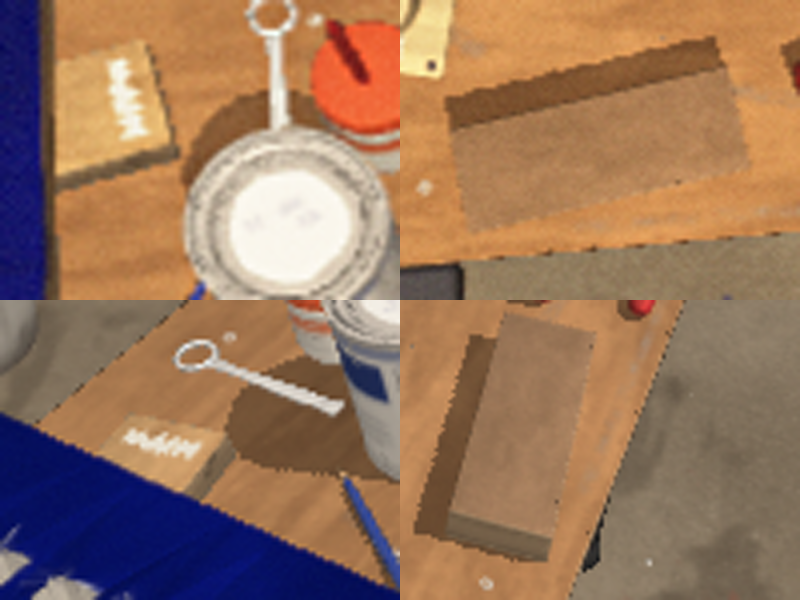

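The piece at (202,82) is marked and half under the sheet, and the brown block at (300,303) is about 185 mm long. The clean light board at (227,198) is therefore the offcut: its centre is solid and agrees in both views. I'm proceeding, and I'll check reachability of all the poses first.

```bash
cat > hl.py <<'E'
import numpy as np
from scipy.spatial.transform import Rotation as R
from station import *
from geo import *
def quat(z,y):
    z=np.array(z,float)/np.linalg.norm(z);y=np.array(y,float);y-=z*(y@z);y/=np.linalg.norm(y)
    q=R.from_matrix(np.c_[np.cross(y,z),y,z]).as_quat();return [q[3],*q[:3]]
def down(a): return quat([0,0,-1],[np.cos(a),np.sin(a),0])   # a: heading of tool y
def aim(label,phi,h=.100,s=1):
    """TCP pose, handle gripped at its centre; phi heading of handle x; s=sign of tool y vs handle y"""
    f=np.array([np.cos(phi),np.sin(phi),0]);u=np.array([0,0,1.]);c,n=np.cos(np.pi/6),.5
    xh=c*f-n*u;zh=n*f+c*u;yh=np.cross(zh,xh)
    ctr=np.array(label)+h*u-.081*xh+.0364*zh
    return ctr-zh*.019,quat(-zh,s*yh)
E
python3 - <<'E'
from hl import *
ik=lambda p,q:(lambda r:None if r is None else np.round(r,2).tolist())(inverse_kinematics(p,q))
lab=[.392,-.231,.0106]
for s in(1,-1):
    q=down(s*np.pi/2)
    print(s,"roll",ik([.421,-.238,.018],q),ik([.421,-.238,.2],q),"off",ik([.61,-.199,.03],q))
    print("  crad",ik([.51,-.434,.056],q),ik([.51,-.434,.25],q))
    for d in range(-180,180,30):
        j=ik(*aim(lab,np.radians(d),s=s))
        if j: print("  aim",d,j)
E
```

```text
1 roll [-0.54, 0.57, 2.04, -0.0, 0.53, -2.11] [-0.54, 0.25, 1.95, -0.0, 0.94, -2.11] off [-0.33, 0.7, 1.68, -0.0, 0.76, -1.9]
  crad [-0.72, 0.69, 1.61, -0.0, 0.84, -2.29] [-0.72, 0.46, 1.5, -0.0, 1.18, -2.29]
  aim -180 [-0.69, 0.24, 2.22, 0.91, 0.41, 0.08]
  aim -150 [-0.76, 0.29, 2.14, 0.81, 0.72, -0.34]
  aim -120 [-0.76, 0.35, 2.04, 0.62, 0.98, -0.65]
  aim -90 [-0.71, 0.4, 1.95, 0.42, 1.18, -0.95]
  aim -60 [-0.64, 0.44, 1.89, 0.21, 1.31, -1.27]
  aim -30 [-0.55, 0.45, 1.87, -0.01, 1.35, -1.59]
  aim 0 [-0.47, 0.44, 1.89, -0.24, 1.3, -1.92]
  aim 30 [-0.4, 0.4, 1.96, -0.45, 1.16, -2.23]
  aim 60 [-0.36, 0.34, 2.05, -0.65, 0.96, -2.54]
  aim 150 [-0.57, 0.22, 2.25, 0.15, 0.15, 1.39]
-1 roll [-0.54, 0.57, 2.04, -0.0, 0.53, 1.03] [-0.54, 0.25, 1.95, -0.0, 0.94, 1.03] off [-0.33, 0.7, 1.68, -0.0, 0.76, 1.24]
  crad [-0.72, 0.69, 1.61, -0.0, 0.84, 0.85] [-0.72, 0.46, 1.5, -0.0, 1.18, 0.85]
  aim -120 [-0.76, 0.35, 2.04, 0.62, 0.98, 2.49]
  aim -90 [-0.71, 0.4, 1.95, 0.42, 1.18, 2.19]
  aim -60 [-0.64, 0.44, 1.89, 0.21, 1.31, 1.87]
  aim -30 [-0.55, 0.45, 1.87, -0.01, 1.35, 1.55]
  aim 0 [-0.47, 0.44, 1.89, -0.24, 1.3, 1.22]
  aim 30 [-0.4, 0.4, 1.96, -0.45, 1.16, 0.91]
  aim 60 [-0.36, 0.34, 2.05, -0.65, 0.96, 0.61]
  aim 90 [-0.37, 0.29, 2.15, -0.83, 0.69, 0.28]
  aim 120 [-0.44, 0.24, 2.23, -0.9, 0.37, -0.16]
  aim 150 [-0.57, 0.22, 2.25, 0.15, 0.15, -1.76]
```

Run:
```python
from hl import *
import cv2
q=down(-np.pi/2)
command_gripper(1.0)
move_pose([.4215,-.238,.2],q)
movel([.4215,-.238,.085],v=.25)
hit=movel([.4215,-.238,.019],v=.08,until_force=6)
print("hit",hit,get_tcp_pos(),get_ft_force())
if not hit:
    command_gripper(0.0); print("w",get_grip_width()*88,get_finger_force())
    movel([.4215,-.238,.135],v=.12); print("w",get_grip_width()*88,get_ft_force())
print(get_time())
for n in("top","scene"): cv2.imwrite(f"pics/{n}1.png",read_camera(n)[:,:,::-1])
a=cv2.imread("pics/scene1.png")[150:330,210:450]; cv2.imwrite("pics/s1c.png",cv2.resize(a,None,fx=3,fy=3))
```

```text
hit False [ 0.42177162 -0.23815563  0.0192748 ] [ 0.53215847 -0.62643599  0.42370894]
w 67.02823056303981 30.000742580741644
w 67.07847318294871 [ 0.48011905 -0.18251731 -0.55069041]
6.575
```

View pics/s1c.png

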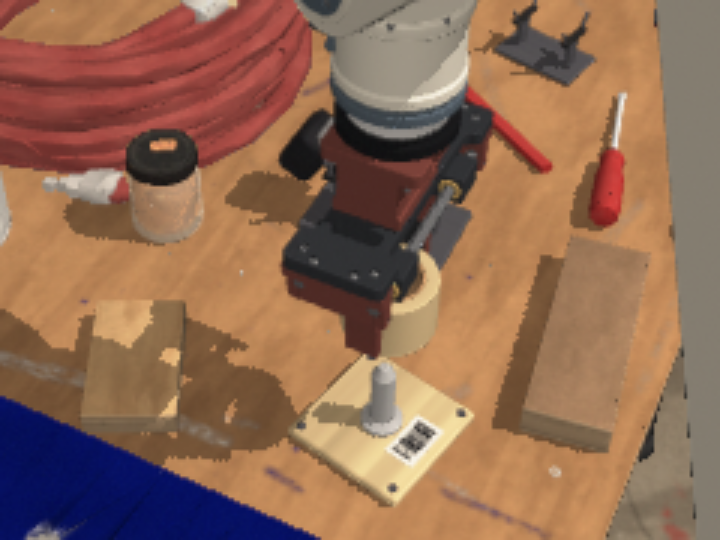

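The roll is lifted clear, and the label is exposed at crop (414,440). Now placing it on the offcut.

Run:
```python
from hl import *
import cv2
movel([.610,-.1995,.12],v=.2)
print("hit",movel([.610,-.1995,.027],v=.07,until_force=4),get_tcp_pos(),get_ft_force())
command_gripper(1.0)
p=get_tcp_pos(); print(p,get_time())
movel([p[0],p[1],.13],v=.2)
move_pose([.5,-.434,.2],down(-np.pi/2)); 
# clear the view: swing aside over the cradle's far side
print(get_time())
move_pose([.40,.05,.25],down(-np.pi/2))
for n in("top","scene"): cv2.imwrite(f"pics/{n}2.png",read_camera(n)[:,:,::-1])
print(get_time())
a=cv2.imread("pics/top2.png")[175:295,195:345]; cv2.imwrite("pics/t2c.png",cv2.resize(a,None,fx=5,fy=5,interpolation=cv2.INTER_CUBIC))
a=cv2.imread("pics/scene2.png")[175:325,225:385]; cv2.imwrite("pics/s2c.png",cv2.resize(a,None,fx=4,fy=4,interpolation=cv2.INTER_CUBIC))
```

```text
hit True [ 0.60960179 -0.19930475  0.03066838] [ 0.03182292 -0.28093189  3.9050213 ]
[ 0.60852474 -0.19898461  0.02969166] 9.5
11.1917
13.1
```

View pics/t2c.png

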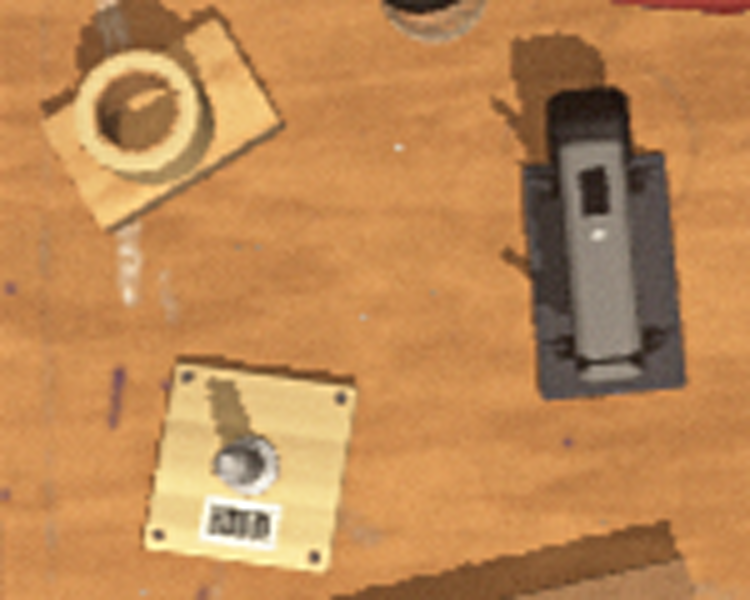

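View pics/s2c.png

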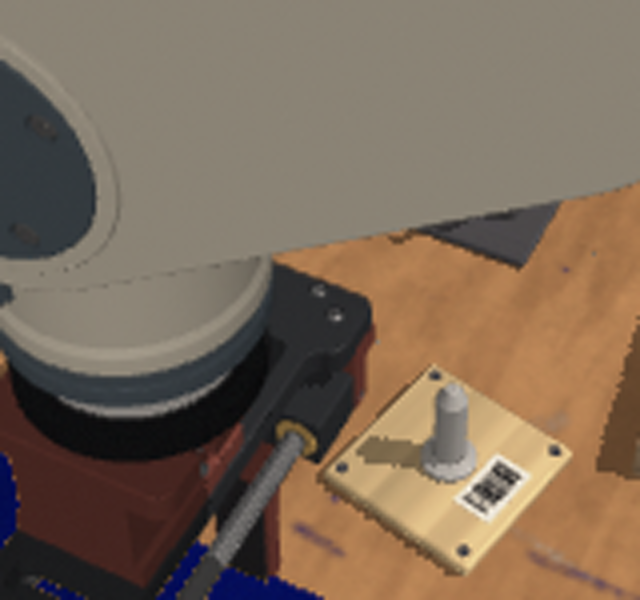

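The roll sits on the board with its top face centred at top-crop (139,110). The label centre is at top-crop (241,523) and scene-crop (492,488). Comparing the roll pixel with its known gripper y gives the top camera's bias.

```bash
cat > m.py <<'E'
from hl import *
T=lambda u,v,z:ray("top",[195+(u+.5)/5-.5,175+(v+.5)/5-.5],z).round(4)
S=lambda u,v,z:ray("scene",[225+(u+.5)/4-.5,175+(v+.5)/4-.5],z).round(4)
print("roll top",T(139,110,.067),"known y -.199")
print("label",T(241,523,.0106),S(492,488,.0106))
print("foot",T(246,463,.013),"tip",T(236,463,.072),S(452,387,.072))
E
python3 m.py
```

```text
roll top [ 0.6071 -0.2003  0.067 ] known y -.199
label [ 0.3912 -0.2333  0.0106] [ 0.3939 -0.2299  0.0106]
foot [ 0.4223 -0.2378  0.013 ] tip [ 0.42   -0.2442  0.072 ] [ 0.4236 -0.2376  0.072 ]
```

Run:
```python
from hl import *
import cv2
G=[.508,-.4345]; q=down(-np.pi/2+.005)
move_pose([*G,.20],q)
movel([*G,.12],v=.2)
hit=movel([*G,.057],v=.08,until_force=6)
print("hit",hit,get_tcp_pos(),get_ft_force())
if not hit:
    command_gripper(0.0); p=get_tcp_pos(); print("w",get_grip_width()*88,get_finger_force(),p,get_ft_force())
    np.save("grasp.npy",np.r_[p,get_ee_rot()])
    movel([p[0],p[1],.20],v=.12); print("w",get_grip_width()*88,get_tcp_pos(),get_ft_force(),get_ft_torque())
print(get_time())
for n in("top","scene"): cv2.imwrite(f"pics/{n}3.png",read_camera(n)[:,:,::-1])
a=cv2.imread("pics/top3.png")[130:300,195:395];b=cv2.imread("pics/scene3.png")[120:290,260:460]; cv2.imwrite("pics/c3.png",np.hstack([cv2.resize(x,None,fx=2,fy=2) for x in(a,b)]))
```

```text
hit False [ 0.50824989 -0.43472667  0.05727908] [ 0.13752757 -0.26979825 -0.11171923]
w 34.030354796206346 29.99382734298706 [ 0.50803118 -0.43462429  0.05699746] [ 0.49499042 -1.43013744 -1.55017353]
w 33.726216705938 [ 0.50755036 -0.4342237   0.19894963] [-0.19811926  0.2599937  -1.92271086] [-0.01107628  0.18875946 -0.04644928]
18.6167
```

View pics/c3.png

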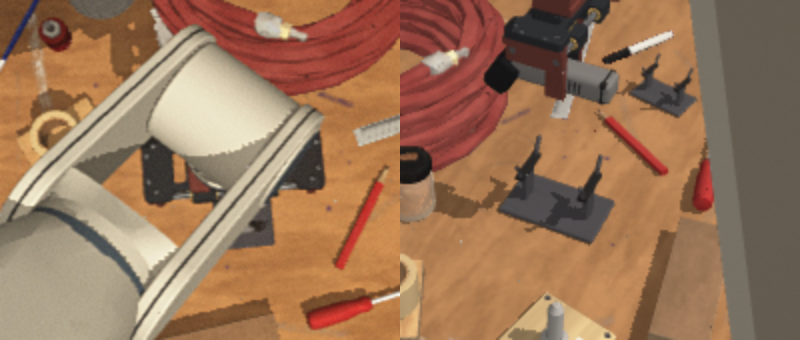

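The scanner is held out of the cradle, with both empty forks visible at (525,170) and (590,195). Now aiming it.

Run:
```python
from hl import *
import cv2
lab=[.3925,-.2315,.0106]
p,q=aim(lab,0.,h=.102,s=-1)
pre=p+[0,0,.06]
move_pose(pre,q); movel(p,v=.1); wait(.3)
print(p,get_tcp_pos(),q,get_ee_rot(),np.abs(get_qvel()).max(),get_grip_width()*88,get_time(),get_ft_force())
c=p+np.array([.5,0,.866])*.019
print("expect window",[proj(n,[lab[0],lab[1],.1126]).round(1) for n in("top","scene")],"tail",proj("scene",c-.0625*np.array([.866,0,-.5])).round(1))
for n in("top","scene"): cv2.imwrite(f"pics/{n}4.png",read_camera(n)[:,:,::-1])
a=cv2.imread("pics/scene4.png")[160:310,260:420]; cv2.imwrite("pics/c4.png",cv2.resize(a,None,fx=4,fy=4,interpolation=cv2.INTER_CUBIC))
```

```text
[ 0.33105194 -0.2315      0.16816884] [ 0.33128958 -0.23160242  0.16857211] [np.float64(0.0), np.float64(0.9659258262890682), np.float64(0.0), np.float64(-0.25881904510252074)] [ 2.27645609e-04  9.66035656e-01 -1.95928961e-05 -2.58408707e-01] 0.002719138739532211 33.500191524979726 20.8 [-0.62782272 -0.68172817 -1.34179323]
expect window [array([233.6, 278.7]), array([351. , 266.3])] tail [408.3 250.3]
```

View pics/c4.png

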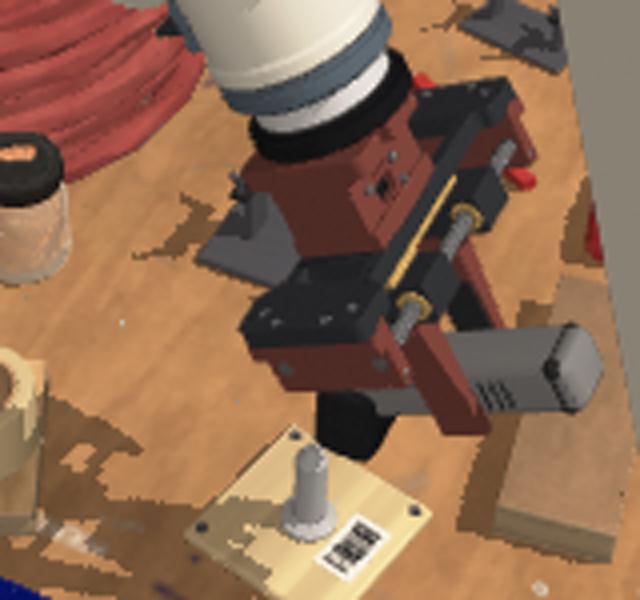

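The line of sight matches: the head's face is centred near crop (365,421) against a predicted (364,425), and the tail is at (580,370) against (593,361). I'll hold, then return it.

Run:
```python
from hl import *
import cv2
wait(2.5)
g=np.load("grasp.npy"); p,q=g[:3],down(-np.pi/2+.005)
t=get_tcp_pos(); movel([t[0],t[1],t[2]+.06],v=.15)
move_pose([p[0],p[1],.20],q)
movel([p[0],p[1],.10],v=.12); wait(.2)
print("pre",get_tcp_pos()-p)
print("hit",movel([p[0],p[1],p[2]],v=.04,until_force=5),(get_tcp_pos()-p)*1000,get_ft_force(),get_ft_torque())
print(get_time())
```

```text
pre [ 0.00039545 -0.00038011  0.04393446]
hit True [-0.27773633  0.20305086 -0.01469583] [-0.5930574   0.59637871  5.54061537] [ 0.05839148  0.12075382 -0.00356989]
27.2
```

Contact came at the original grasp height. Releasing, then comparing numerically with the first pictures.

Run:
```python
from hl import *
import cv2
command_gripper(1.0); p=get_tcp_pos(); wait(.2)
movel([p[0],p[1],.20],v=.12); move_pose([.35,.15,.28],down(-np.pi/2)); wait(.3)
print(get_time(),get_finger_force())
a=read_camera("top"); cv2.imwrite("pics/top5.png",a[:,:,::-1])
cv2.imwrite("pics/c5.png",cv2.resize(a[175:295,195:345,::-1],None,fx=5,fy=5,interpolation=cv2.INTER_CUBIC))
for ref in("top0","top2"):
    b=cv2.imread(f"pics/{ref}.png")[:,:,::-1]
    for nm,(r0,r1,c0,c1) in {"scanner":(185,260,292,336),"roll":(180,225,200,250)}.items():
        A=cv2.cvtColor(np.ascontiguousarray(a[r0:r1,c0:c1]),cv2.COLOR_RGB2GRAY).astype(np.float32);B=cv2.cvtColor(np.ascontiguousarray(b[r0:r1,c0:c1]),cv2.COLOR_RGB2GRAY).astype(np.float32)
        print(ref,nm,"diff",np.abs(A-B).mean().round(2),"max",np.abs(A-B).max(),"shift px",np.round(cv2.phaseCorrelate(A,B)[0],2))
```

```text
32.1833 0.0
top0 scanner diff 5.63 max 77.0 shift px [0.95 0.56]
top0 roll diff 18.76 max 136.0 shift px [-0.07  1.47]
top2 scanner diff 5.59 max 74.0 shift px [1.   0.57]
top2 roll diff 2.42 max 13.0 shift px [-0.05  0.51]
```

View pics/c5.png

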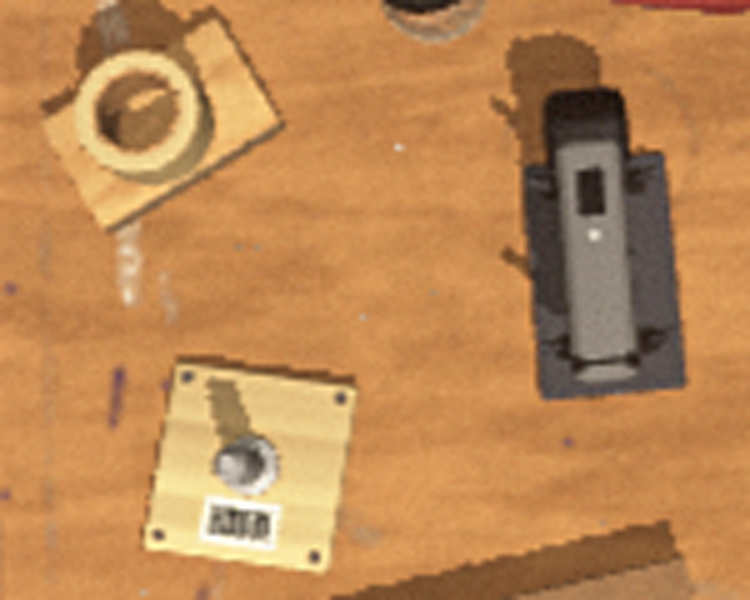

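The scanner is back in both forks about 2 mm from where it was, and the roll is unchanged on the offcut. Handing in.

```bash
python3 -c "
from station import *
print(job_done(),get_time())"
```

```text
the job is handed in; nothing more can be done
the job is handed in; nothing more can be done
```

The job is handed in, with no verdict shown: the roll lies on the offcut, the scanner was held on the label for over two seconds about 10 cm away, and it is back in its cradle about 2 mm from where it was; the board used as the offcut measured about 106x68 mm rather than the stated 124x91, but no other piece fitted better.

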